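Engage the crank key in a cigar-mould clamp

ROBOT

A 6-joint arm with a two-finger parallel gripper is mounted at the origin on the work surface. World frame = base frame: x ahead of the robot, y to its left, z up, the work surface at z = 0. Lengths are in m, angles in degrees, forces in N, time in s.
With the tool pointing down it reaches from about 0.4 to 0.825 m from the base axis. Payload 7 kg.
Tool frame: the origin (TCP) lies on the centre line of the jaws, within the pads' length; the fingertips stand 22 mm ahead of it and the grasp point (between the pads) lies 3 mm ahead of it; z points along the fingers, y is the line along which they close (so a half turn about z gives the same grasp; the last joint's range is limited). The gripper opens to 88 mm and grips with 3 to 60 N. Pads are 19 mm wide; open, the fingers measure 130 mm over their backs; the gripper's body (78 mm by 193 mm) begins 47 mm behind the grasp point.
Start: joints at [16.507, 20.546, 0.682, 0, -70.136, -16.507], TCP at [0.675, -0, 0.249] pointing down, gripper open.
Joint ranges: [-176.03, 176.03], [-82.01, 121.73], [-58.28, 71.71], [-173.87, 95.51], [-174.79, -0.11], [-173.66, 173.66]. Speed limits (degrees/s): [136.94, 136.94, 172.46, 180, 180, 180].

INTERFACE

Orientations are given as [roll, pitch, yaw] about the fixed x, y, z axes, in that order (R = Rz(yaw) Ry(pitch) Rx(roll)).
In Python, from plant import get_state, cams, r gives the robot as it stands.
- The arm moves only by the tool apply_moves, never from a script. Its argument "targets" is a list of rows, each an object with "dp": the shift along the world's x, y, z in m, a list of three; "yaw": the turn about the world's z in degrees. In form: [{"dp": [x, y, z], "yaw": yaw}, ...]. A call has 1 to 20 rows; each row is the pose to reach, as a shift and turn from the pose commanded when the call began; what a row does not reach only later rows make up. A row lasts 1/12 s, in which the tool goes at most 41.7 mm and 7.16 degrees, less where a joint would pass 70% of its speed; a pose out of reach is approached as far as the arm can. A call with a gripper value outside its range is refused whole. "grip" is the gripper command: -1 is fully open, 1 is shut, values between are in proportion, set as the call begins (left out, the last holds). The fingers move at their own pace and stop on an object; "squeeze" is the grip in N (left out, the last holds). Time passes only in rows, so rows that repeat a pose let the fingers close. It gives the time, the measured TCP pose, the force, the opening and the grip force at its end, in the units of the state.
- get_state(): the state, without advancing time (a new reading comes with each control period).
- cams.capture(name): name is "scene" or "side" or "wrist"; returns a dict with "image" (400x640x3 uint8, red, green, blue), "range_z" (400x640 float32, m along the optical axis (not along the pixel's ray), 0 where there is no reading), "fx", "fy", "cx", "cy" (pixels), "R" (3x3) and "t" (3): a world point X has camera coordinates R X + t; the wrist camera has in their place "T_tool_cam" (4x4, takes a point from camera to tool coordinates, whose origin is the TCP and whose axes are the flange's). Camera axes: x right, y down, z forward; pixel columns grow to the right and rows downward; lengths in m; the calibration is good to about 2 mm. A picture is of the moment at which its call begins: read the wrist's pose just before it.
- r.close_job(): hands the job in; it is judged then, once.
The state is a dict: "time_s": time; "joints": joint angles; "qd": joint speeds; "joint_torque": joint torques, N m; "tcp_pos": TCP position; "eef_rot": TCP orientation; "contact_force": force on the tool from outside, world axes, zero at the start; "moment": the same for the moment, N m; "gripper_width": finger opening in m; "gripper_force": force on a finger pad.
Only numpy, scipy, OpenCV 4.12 (cv2) and the standard library are available. Lean on these libraries where they do the work, as an engineer would, in place of code of your own. Each camera call takes 0.05 s, during which the arm holds its last target. There are 200 camera calls.

TASK

Take the T-handled crank key out of its wooden stand, lower its nose into the upright steel hub of the mould clamp and turn it, feeling, until its two side lugs slip into the hub's slots. Then push it fully home against the ejector spring and keep it pushed down there: finish while still gripping and holding it home. Leave the spray bottle, the bowl and the small cup where they are.

Things in the scene. Friction and masses are not known exactly. Their poses are not given: they have to be found in the camera images.
- crank_key: Loose steel key, 94 mm long, 0.2 to 0.37 kg, upright in the stand. Origin: tip of the nose (lowest point); z up along the shaft. Nose 20 mm in diameter, its first 6 mm tapered from 12 mm. Two lugs along +x and -x, 36 mm over both, 8 mm wide, 22 to 32 mm above the tip; above them a 16 mm shaft and a crossbar. Half a turn about z makes no difference.
- key_bar (a point): Centre of the key's dark wooden crossbar, 82 mm above the tip; axes are the key's. The bar is 80 mm long along x, in line with the lugs, 20 mm wide (y) and 24 mm high; grip it across y.
- stand: Fixed wooden block 90 x 90 x 30 mm, origin at the centre of its underside; a 25 mm round hole in its top takes the key's nose, and the lugs rest on the top (tip 8 mm above the table). Pull the key straight up, over 25 mm, to free it.
- clamp: Fixed grey mould clamp, bed 270 x 130 mm; origin on the table under the hub's axis; x runs from the gear case (92 mm square, 60 mm high) to the jaws and wooden mould (75 mm high). It may stand left or right. Its hub does not turn. Lugs across the slots: the key stops with its tip 22 mm below the hub's face. Lugs in line: it goes on and is home at 36 mm, lugs on the slot floors.
- hub_mouth (a point): Centre of the top face of the clamp's round upright steel hub (54 mm diameter, face 102 mm above the table); axes are the clamp's, not the slots'. Vertical bore 22.5 mm in diameter. Two slots across the face, half a turn apart, 11 mm wide, 14 mm deep, 46 mm over both ends, lie at an unmeasured angle within 0.6 rad either side of the clamp's x axis, seen from above as gaps.
- ejector (a joint): Travel in m of the brass spring ejector inside the bore: 0 up (its top 26 mm below the hub's face), 0.010 when the key is fully home. It pushes back with 5 N at 0 and 9 N at 0.010, more than the key's weight, so a key let go is lifted again.
- spray_bottle: White spray bottle, 191 mm high, 68 mm in diameter, standing; origin at the centre of its underside. Leave alone.
- bowl: Empty grey plastic bowl, 90 mm across, 45 mm high; origin at the centre of its underside. Leave alone.
- cup: Small black cup, 50 mm across, 40 mm high; origin at the centre of its underside. Leave alone.
There are look-alikes about, which are no part of the job. What is shaped like the crank_key but purple or white is not meant.

How it is judged:
By the outcome, as a careful person would: the job done as asked, in the order asked, and still so for the second after the job is handed in, while the arm keeps its last pose, push and grip.
It also fails if it takes over 54 s, if anything falls off the work surface, if the arm or the gripper's body presses on something with over 40 N, if the wrist force passes 120 N, or if a joint passes its speed limit or range.

## Working session

There is one attempt and no reset: what is moved stays moved. The work goes in short steps, Python scripts to look and compute and a tool call to move; the robot and the scene stay as the last step left them, time stands still between calls to the robot, and variables do not carry over. Pictures are saved under pics/ and viewed, at most 10 in all, crops included, and the job is handed in when it is done.

Besides the shell and the picture viewer there is one more tool, called after "Call:" by a JSON object that holds its "method" and its "body", one argument or row to a line. apply_moves: Moves the arm, as the interface text tells. Its arguments: {"type":"object","properties":{"targets":{"type":"array","items":{"type":"object","properties":{"dp":{"type":"array","items":{"type":"number"}},"yaw":{"type":"number"}}}},"grip":{"type":"number"},"squeeze":{"type":"number"}},"required":["targets"]}

```bash
mkdir -p pics
cat > h.py <<'E'
import numpy as np, cv2, pickle
from plant import get_state, cams, r
from scipy.spatial.transform import Rotation as Ro
def cap(n):
    s=get_state(); d=dict(cams.capture(n))
    if n=="wrist":
        T=np.eye(4); T[:3,:3]=Ro.from_euler('xyz',s['eef_rot'],degrees=True).as_matrix(); T[:3,3]=s['tcp_pos']
        M=T@np.array(d['T_tool_cam']); d['R']=M[:3,:3].T; d['t']=-d['R']@M[:3,3]
    d['R']=np.array(d['R']); d['t']=np.array(d['t']); return d
def save(d,n): cv2.imwrite('pics/'+n,d['image'][:,:,::-1])
def plane(d,uv,z):
    uv=np.atleast_2d(uv).astype(float)
    ray=np.c_[(uv[:,0]-d['cx'])/d['fx'],(uv[:,1]-d['cy'])/d['fy'],np.ones(len(uv))]@d['R']
    C=-d['R'].T@d['t']; return C+ray*((z-C[2])/ray[:,2])[:,None]
def cloud(d):
    v,u=np.mgrid[:400,:640]; Z=d['range_z']
    P=np.stack([(u-d['cx'])/d['fx']*Z,(v-d['cy'])/d['fy']*Z,Z],-1)
    W=(P-d['t'])@d['R']; W[Z<=0]=np.nan; return W
def proj(d,X):
    c=np.atleast_2d(X)@d['R'].T+d['t']; return np.c_[d['fx']*c[:,0]/c[:,2]+d['cx'],d['fy']*c[:,1]/c[:,2]+d['cy']]
E
python3 - <<'E'
from h import *
print(get_state())
for n in ('scene','side','wrist'):
    d=cap(n); save(d,n+'0.png'); pickle.dump(d,open(n+'0.pkl','wb')); print(n,-d['R'].T@d['t'],d['fx'])
a=[cv2.imread('pics/%s0.png'%n) for n in('scene','side')]
E
```

```text
{'time_s': 0.0, 'joints': array([ 1.65059265e+01,  2.05896729e+01,  6.31455688e-01, -1.96740715e-02,
       -7.01353095e+01, -1.65068763e+01]), 'qd': array([-0.01696341, -0.02573816, -0.07666818,  0.08891162, -0.03565004,
       -0.10781436]), 'joint_torque': array([-8.00930356e-04, -5.82726967e+01,  2.93058443e+01,  6.99745238e+00,
        6.93249181e-03, -2.06530804e-04]), 'tcp_pos': array([ 6.74529187e-01, -4.32530547e-05,  2.47626341e-01]), 'eef_rot': array([ 1.79905073e+02, -8.84376641e-03, -9.00076429e+01]), 'contact_force': array([-0.80406295,  0.0631112 ,  0.07280029]), 'moment': array([ 0.00156729, -0.01149793, -0.01712604]), 'gripper_force': 0.0, 'gripper_width': 0.08728395282908313}
scene [ 1.33322788 -0.35807945  0.99651243] 441.66459565570864
side [-0.1958827  -0.7440142   0.71977752] 481.7750535656121
wrist [ 0.67606242 -0.0839347   0.38505668] 288.63042973213453
```

View pics/scene0.png

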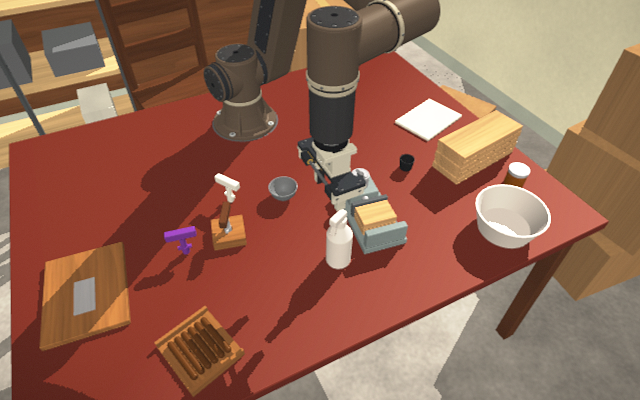

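View pics/side0.png

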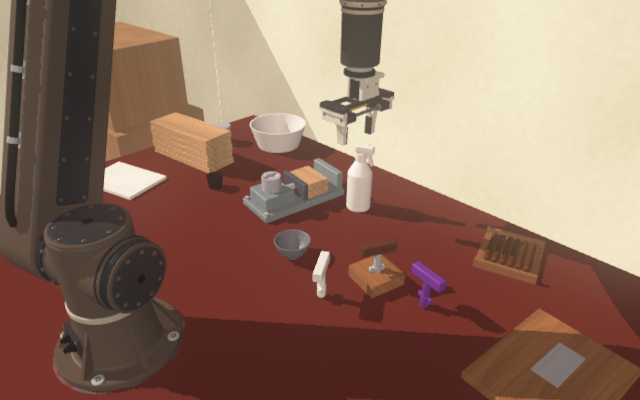

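Scene view: the stand is at (228,232) with a dark bar above it, the purple look-alike at (180,237), the white one at (226,185), the spray bottle at (339,245) and the clamp at (370,215). 
Side view: the key's dark bar is at (378,246) on its shaft (378,263) in the stand (376,274), and the hub is at (271,182). 
Candidates in the side view: dark bar (378,246), white key (321,270), purple key (428,278). I choose the dark bar in the stand. Next is a close crop to check it.

Run:
```python
from h import *
S=pickle.load(open('side0.pkl','rb')); C=pickle.load(open('scene0.pkl','rb'))
a=cv2.resize(S['image'][225:305,300:460],None,fx=5,fy=5,interpolation=2)[:, :800]
b=cv2.resize(S['image'][160:225,230:370],None,fx=2.8,fy=2.8,interpolation=2)
c=cv2.resize(C['image'][160:260,150:290],None,fx=2,fy=2,interpolation=2)
im=np.zeros((600,800,3),np.uint8); im[:400]=a; im[400:400+min(200,b.shape[0]),:b.shape[1]]=b[:200]; im[400:600,420:700]=c[:200]
cv2.imwrite('pics/crop1.png',im[:,:,::-1])
for n,d in(('side',S),('scene',C)):
    W=cloud(d); g=(W[...,2]>0.06)&(W[...,2]<0.2)
    nn,l,st,ce=cv2.connectedComponentsWithStats(g.astype(np.uint8))
    for i in range(1,nn):
        if st[i,4]>15:
            m=l==i; P=W[m]; print(n,ce[i].round(),st[i,4],P.min(0).round(3),P.max(0).round(3),np.median(P,0).round(3),d['image'][m].mean(0).round())
```

```text
side [253.  38.] 4731 [1.003 0.779 0.06 ] [1.513 1.926 0.2  ] [1.49  1.46  0.136] [219. 206. 175.]
side [ 3. 59.] 243 [0.307 1.884 0.06 ] [0.385 1.921 0.2  ] [0.343 1.901 0.133] [189. 176. 148.]
side [145.  72.] 2389 [0.541 1.219 0.06 ] [0.905 1.263 0.2  ] [0.716 1.237 0.129] [128.  97.  70.]
side [517. 103.] 10169 [ 1.475 -0.472  0.06 ] [1.509 0.618 0.2  ] [ 1.492 -0.07   0.131] [239. 228. 196.]
side [192. 134.] 2272 [0.472 0.468 0.06 ] [0.729 0.765 0.117] [0.527 0.579 0.109] [195. 147. 107.]
side [277. 125.] 626 [0.727 0.397 0.06 ] [0.931 0.603 0.082] [0.832 0.504 0.071] [203. 186. 172.]
side [361. 170.] 1018 [ 0.674 -0.026  0.06 ] [0.735 0.038 0.192] [ 0.699 -0.004  0.12 ] [211. 194. 180.]
side [328. 168.] 245 [0.705 0.085 0.06 ] [0.746 0.211 0.077] [0.72  0.141 0.072] [150. 148. 141.]
side [305. 177.] 553 [0.595 0.104 0.06 ] [0.698 0.219 0.072] [0.641 0.155 0.065] [179. 141. 109.]
side [271. 182.] 401 [0.498 0.147 0.06 ] [0.571 0.212 0.104] [0.522 0.164 0.089] [155. 145. 141.]
side [378. 249.] 509 [ 0.459 -0.258  0.06 ] [ 0.536 -0.205  0.104] [ 0.493 -0.234  0.095] [99. 64. 51.]

[... 1251 characters left out ...]
5 [ 0.338 -0.208  0.061] [ 0.413 -0.152  0.101] [ 0.379 -0.181  0.093] [230. 224. 211.]
scene [514. 208.] 1140 [0.729 0.4   0.06 ] [0.929 0.602 0.086] [0.822 0.537 0.075] [223. 215. 203.]
scene [374. 210.] 916 [0.599 0.107 0.06 ] [0.699 0.222 0.078] [0.65  0.16  0.068] [213. 185. 128.]
scene [225. 214.] 238 [ 0.461 -0.253  0.06 ] [ 0.539 -0.203  0.107] [ 0.508 -0.229  0.102] [123.  75.  50.]
scene [339. 235.] 922 [ 0.69  -0.021  0.06 ] [0.749 0.045 0.196] [0.729 0.003 0.123] [222. 211. 197.]
scene [386. 230.] 407 [0.71 0.09 0.06] [0.747 0.211 0.081] [0.732 0.147 0.075] [161. 170. 161.]
scene [180. 234.] 351 [ 0.492 -0.394  0.06 ] [ 0.526 -0.314  0.101] [ 0.513 -0.354  0.092] [136.  63. 161.]
```

View pics/crop1.png

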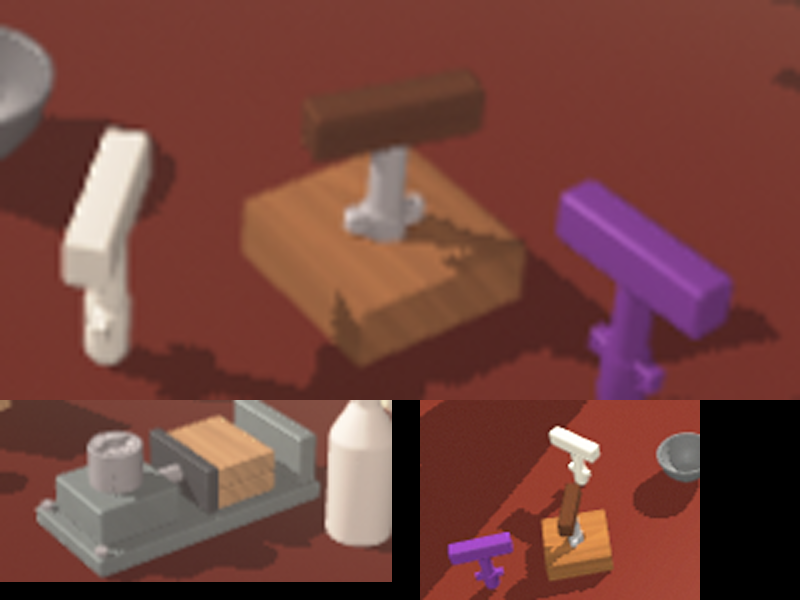

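The crop confirms it: a brown bar on a steel shaft with lugs stands in the stand (bar at crop (393,110)), with the white and purple look-alikes on either side. The hub with its slots is at crop (115,445). Next I measure the bar's axis.

Run:
```python
from h import *
for n in('side','scene'):
    d=pickle.load(open(n+'0.pkl','rb')); W=cloud(d)
    k=(np.abs(W[...,0]-.5)<.06)&(np.abs(W[...,1]+.23)<.06)&(W[...,2]>.097)
    P=W[k][:,:2].astype(np.float32); (c,s,a)=cv2.minAreaRect(P*1000); b=cv2.boxPoints((c,s,a)); e=b[1]-b[0]; f=b[2]-b[1]; e=e if np.hypot(*e)>np.hypot(*f) else f
    print(n,k.sum(),c,s,np.degrees(np.arctan2(e[1],e[0])),np.median(W[k][:,2]))
    k=(np.abs(W[...,0]-.54)<.06)&(np.abs(W[...,1]-.185)<.06)&(W[...,2]>.094); print('hub',W[k].min(0),W[k].max(0),W[k].mean(0),k.sum())
```

```text
side 227 (498.551513671875, -230.01483154296875) (23.073347091674805, 79.6038818359375) -26.499422 0.10051450008261552
hub [0.5045447  0.14882967 0.09403703] [0.55666073 0.20277221 0.10357296] [0.53009747 0.17372038 0.09936368] 159
scene 179 (499.9191589355469, -227.02386474609375) (20.2443790435791, 84.20103454589844) -27.709486 0.10283701303269525
hub [0.5070125  0.12534351 0.09434676] [0.59752645 0.20717133 0.64243126] [0.53827157 0.18052924 0.16328603] 123
```

Run:
```python
from h import *
d=pickle.load(open('wrist0.pkl','rb')); print(d['R'],proj(d,[[.531,.176,.102],[.5,-.23,.102],[.675,0,.23]]))
W=cloud(d); m=(np.abs(W[...,0]-.531)<.05)&(np.abs(W[...,1]-.176)<.05)&(W[...,2]>.094); print(m.sum(), W[m].mean(0) if m.any() else 0)
```

```text
[[-9.99995675e-01 -2.09124822e-04  2.93365826e-03]
 [ 7.01916837e-04  9.51676279e-01  3.07102210e-01]
 [-2.85611567e-03  3.07102941e-01 -9.51672016e-01]] [[438.99578864 331.21105501]
 [544.77244288 -91.1207005 ]
 [320.95149387 252.55226614]]
152 [0.55644962 0.16711632 0.10065286]
```

Call:
{"method": "apply_moves", "body": {
  "targets": [
    {"dp":[-0.02,0.03,0]},
    {"dp":[-0.05,0.07,0]},
    {"dp":[-0.08,0.11,0]},
    {"dp":[-0.11,0.15,0]},
    {"dp":[-0.13,0.19,0]},
    {"dp":[-0.144,0.21,0]},
    {"dp":[-0.144,0.22,0]},
    {"dp":[-0.144,0.22,0]},
    {"dp":[-0.144,0.22,0]},
    {"dp":[-0.144,0.22,0]},
    {"dp":[-0.144,0.22,0]}
  ],
  "grip": -1
}}

```text
$.targets[0]: bad value
```

Run:
```python
from h import *
d=cap('wrist'); save(d,'wrist1.png'); pickle.dump(d,open('wrist1.pkl','wb'))
u,v=proj(d,[[.531,.176,.102]])[0]; print(u,v,get_state()['tcp_pos'],get_state()['time_s'])
W=cloud(d); m=(np.abs(W[...,0]-.531)<.045)&(np.abs(W[...,1]-.176)<.045)&(np.abs(W[...,2]-.102)<.006); m=m.astype(np.uint8)
# face edge: outer contour circle
c=max(cv2.findContours(m,cv2.RETR_EXTERNAL,cv2.CHAIN_APPROX_NONE)[0],key=cv2.contourArea)
P=plane(d,c[:,0],.102)[:,:2]*1000; print(cv2.minEnclosingCircle(P.astype(np.float32)),m.sum())
# clamp axis via bed edges / mould
x0,y0=int(u)-60,int(v)-45; cr=d['image'][max(0,y0):y0+90,x0:x0+120]
im=np.zeros((600,800,3),np.uint8); im[:400,:640]=d['image']; 
cv2.imwrite('pics/w1c.png',cv2.resize(cr,None,fx=6.5,fy=6.5,interpolation=2)[:,:,::-1])
```

```text
439.0572814486039 331.13385931423386 [ 6.74748782e-01 -1.58257420e-05  2.47995802e-01] 0.2
((555.48974609375, 165.6522674560547), 12.077465057373047) 137
```

View pics/w1c.png

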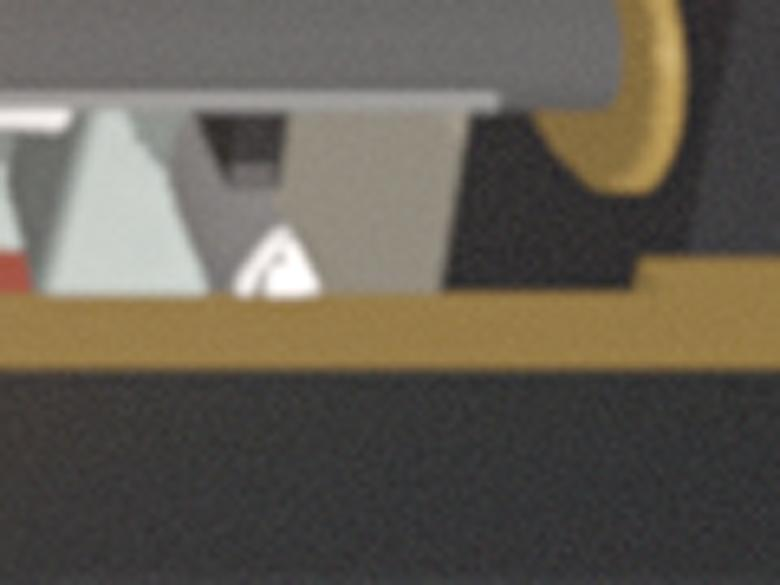

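View pics/wrist1.png

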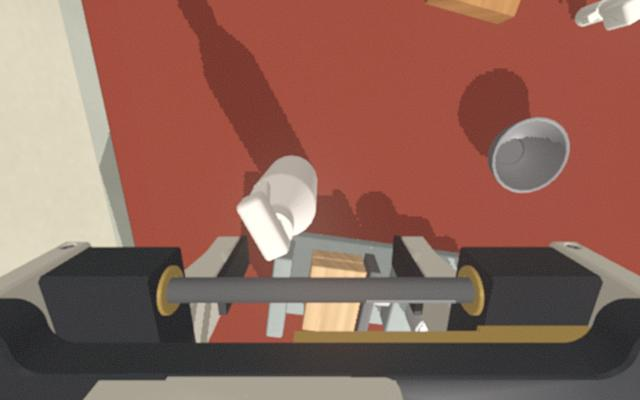

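The move was refused because each row needs "yaw". The wrist view shows the gripper covering rows below about 250, with the bottle at (280,205), the bowl at (530,155) and the hub hidden behind the finger. I'll place the camera over the hub.

Call:
{"method": "apply_moves", "body": {
  "targets": [
    {"dp":[-0.02,0.03,0],"yaw":0},
    {"dp":[-0.04,0.06,0],"yaw":0},
    {"dp":[-0.06,0.09,0],"yaw":0},
    {"dp":[-0.08,0.12,0],"yaw":0},
    {"dp":[-0.1,0.15,0],"yaw":0},
    {"dp":[-0.12,0.18,0],"yaw":0},
    {"dp":[-0.135,0.21,0],"yaw":0},
    {"dp":[-0.144,0.235,0],"yaw":0},
    {"dp":[-0.144,0.245,0],"yaw":0},
    {"dp":[-0.144,0.245,0],"yaw":0},
    {"dp":[-0.144,0.245,0],"yaw":0},
    {"dp":[-0.144,0.245,0],"yaw":0}
  ],
  "grip": -1
}}

```text
time_s: 1.2
tcp_pos: [0.5312, 0.2444, 0.2483]
eef_rot: [180.0, -0.0, -90.0]
contact_force: [-0.9, -0.8, -0.0]
gripper_width: 0.0877
gripper_force: 0.0
```

Run:
```python
from h import *
d=cap('wrist'); save(d,'wrist1.png'); pickle.dump(d,open('wrist1.pkl','wb'))
u,v=proj(d,[[.531,.176,.102]])[0]; print(u,v,get_state()['tcp_pos'],get_state()['time_s'])
W=cloud(d); m=(np.abs(W[...,0]-.531)<.045)&(np.abs(W[...,1]-.176)<.045)&(np.abs(W[...,2]-.102)<.006); m=m.astype(np.uint8)
c=max(cv2.findContours(m,cv2.RETR_EXTERNAL,cv2.CHAIN_APPROX_NONE)[0],key=cv2.contourArea)
P=plane(d,c[:,0],.102)[:,:2]*1000; print(cv2.minEnclosingCircle(P.astype(np.float32)),m.sum(),np.median(W[m>0][:,2]))
x0,y0=int(u)-48,max(0,int(v)-36); cr=d['image'][y0:y0+72,x0:x0+96]; print(x0,y0)
cv2.imwrite('pics/w1c.png',cv2.resize(cr,None,fx=8,fy=8,interpolation=2)[:,:,::-1])
```

```text
320.9381252600641 122.91135776010759 [0.53125422 0.24409552 0.24834852] 1.25
((535.2384033203125, 178.03895568847656), 26.82210350036621) 1787 0.1027413143426071
272 86
```

View pics/w1c.png

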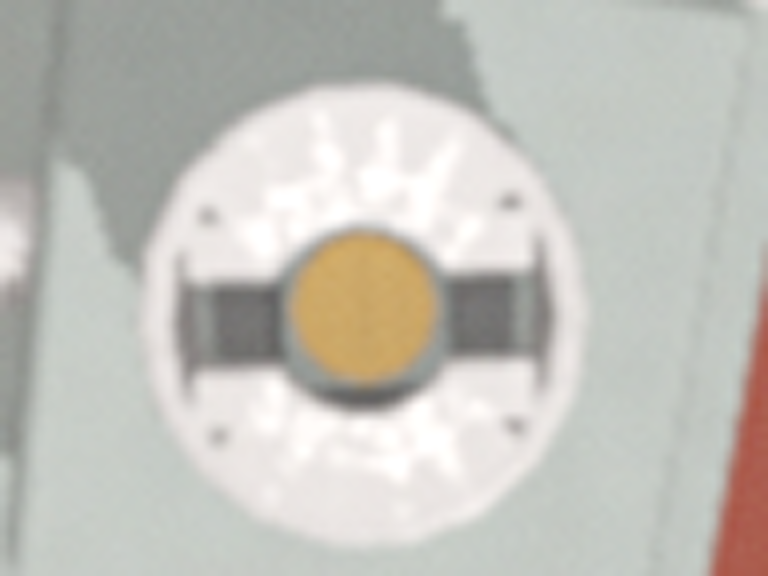

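The crop shows the hub face (centre about (365,315), brass ejector inside) with slots running left to right, centred at about (215,326) and (520,315).

Run:
```python
from h import *
d=pickle.load(open('wrist1.pkl','rb'))
f=lambda p:np.array(p,float)/8+[272,86]-.44
P=plane(d,[f((365,316)),f((247,325)),f((482,314)),f((192,329)),f((545,313))],.102)
print(P.round(4)); q=P[1]-P[2]; print(np.degrees(np.arctan2(q[1],q[0]))); q=P[3]-P[4]; print(np.degrees(np.arctan2(q[1],q[0])))
# slot mask: dark low-saturation pixels between face radius 12 and 22 mm, direction by PCA of axis
g=cv2.cvtColor(d['image'],cv2.COLOR_RGB2GRAY); v,u=np.mgrid[:400,:640]
X=plane(d,np.c_[u.ravel(),v.ravel()],.102)[:,:2].reshape(400,640,2); rel=X-P[0,:2]; rr=np.hypot(*rel.transpose(2,0,1))
m=(rr>.0135)&(rr<.0225)&(g<150); th=np.arctan2(rel[m][:,1],rel[m][:,0])
print(m.sum(),np.degrees(np.angle(np.mean(np.exp(2j*th))))/2, [rel[m&(rel[...,0]*s>0)].mean(0).round(4) for s in(1,-1)])
# face circle from colour (bright)
W=cloud(d); k=(np.abs(W[...,2]-.1027)<.003)&(rr<.04); E=X[k]; print(k.sum(),cv2.minEnclosingCircle((E*1000).astype(np.float32)), E.min(0),E.max(0))
```

```text
[[0.5346 0.178  0.102 ]
 [0.5487 0.179  0.102 ]
 [0.5206 0.1778 0.102 ]
 [0.5552 0.1795 0.102 ]
 [0.5131 0.1776 0.102 ]]
2.5947909842156287
2.51294688458985
167 2.781657388818653 [array([0.0175, 0.0013]), array([-0.0174, -0.0003])]
1759 ((535.2383422851562, 178.03890991210938), 26.82209014892578) [0.50894531 0.15185555] [0.56158487 0.2046287 ]
```

Call:
{"method": "apply_moves", "body": {
  "targets": [
    {"dp":[0,-0.02,0],"yaw":3},
    {"dp":[0,-0.05,0],"yaw":8},
    {"dp":[-0.002,-0.085,0],"yaw":13},
    {"dp":[-0.005,-0.12,0],"yaw":18},
    {"dp":[-0.008,-0.155,0],"yaw":23},
    {"dp":[-0.01,-0.19,0],"yaw":28},
    {"dp":[-0.015,-0.225,0],"yaw":33},
    {"dp":[-0.018,-0.26,0],"yaw":38},
    {"dp":[-0.02,-0.295,0],"yaw":43},
    {"dp":[-0.023,-0.33,0],"yaw":48},
    {"dp":[-0.026,-0.365,0],"yaw":53},
    {"dp":[-0.03,-0.4,0],"yaw":57},
    {"dp":[-0.032,-0.435,0],"yaw":60},
    {"dp":[-0.032,-0.46,0],"yaw":62},
    {"dp":[-0.032,-0.473,0],"yaw":63},
    {"dp":[-0.032,-0.473,0],"yaw":63},
    {"dp":[-0.032,-0.473,0],"yaw":63},
    {"dp":[-0.032,-0.473,0],"yaw":63}
  ]
}}

```text
time_s: 2.75
tcp_pos: [0.4986, -0.2283, 0.2485]
eef_rot: [-180.0, 0.0, -27.1]
contact_force: [-0.2, 0.5, -0.3]
gripper_width: 0.0874
gripper_force: 0.0
```

Run:
```python
from h import *
d=cap('wrist'); save(d,'wrist2.png'); s=get_state(); print(s['tcp_pos'],s['eef_rot'])
W=cloud(d)
k=(np.abs(W[...,0]-.5)<.06)&(np.abs(W[...,1]+.23)<.06)&(np.abs(W[...,2]-.103)<.005)
nn,l,st,ce=cv2.connectedComponentsWithStats(k.astype(np.uint8)); i=1+np.argmax(st[1:,4]); k=l==i; print(st[1:,4],ce[i],d['image'][k].mean(0),np.median(W[k][:,2]))
P=plane(d,np.argwhere(k)[:,::-1],.102)[:,:2]
c,sz,a=cv2.minAreaRect((P*1000).astype(np.float32)); print(c,sz,a,P.mean(0))
w,V=np.linalg.eigh(np.cov(P.T)); e=V[:,1]; print(np.degrees(np.arctan(e[1]/e[0])))
```

```text
[ 0.49874352 -0.22784847  0.24856972] [-1.79994119e+02  3.11119349e-03 -2.70388024e+01]
[1454] [319.69807428 186.64786795] [176.15130674 117.36863824  83.78610729] 0.10305146362848785
(502.45263671875, -229.4521484375) (19.575471878051758, 78.59500885009766) 63.46839141845703 [ 0.50361065 -0.23036813]
-26.613770204424153
```

View pics/wrist2.png

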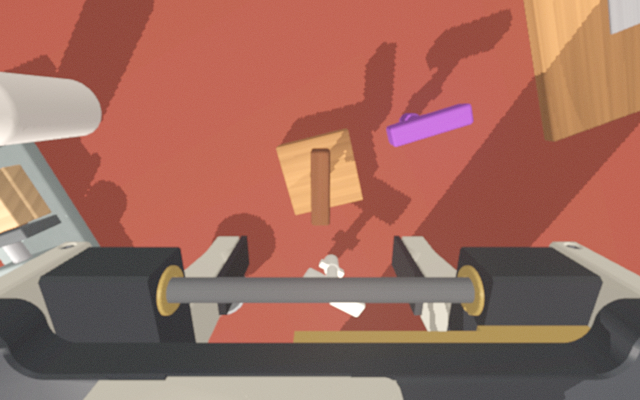

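The wrist view shows the brown bar in the stand at (320,187), aligned between the fingers. The purple key is at (430,125), the white one at (340,290). Measured: centre (0.5025,-0.2295), angle -26.6°, length 79 mm, width 20 mm, all as expected. Descending to grip.

Call:
{"method": "apply_moves", "body": {
  "targets": [
    {"dp":[0.003,-0.001,-0.01],"yaw":0.4},
    {"dp":[0.003,-0.001,-0.03],"yaw":0.4},
    {"dp":[0.003,-0.001,-0.055],"yaw":0.4},
    {"dp":[0.003,-0.001,-0.08],"yaw":0.4},
    {"dp":[0.003,-0.001,-0.105],"yaw":0.4},
    {"dp":[0.003,-0.001,-0.125],"yaw":0.4},
    {"dp":[0.003,-0.001,-0.14],"yaw":0.4},
    {"dp":[0.003,-0.001,-0.15],"yaw":0.4},
    {"dp":[0.003,-0.001,-0.156],"yaw":0.4},
    {"dp":[0.003,-0.001,-0.156],"yaw":0.4},
    {"dp":[0.003,-0.001,-0.156],"yaw":0.4}
  ]
}}

```text
time_s: 3.72
tcp_pos: [0.5024, -0.2288, 0.0929]
eef_rot: [180.0, -0.0, -26.6]
contact_force: [0.5, 0.2, 0.6]
gripper_width: 0.0875
gripper_force: 0.0
```

Call:
{"method": "apply_moves", "body": {
  "targets": [
    {"dp":[0,0,0],"yaw":0},
    {"dp":[0,0,0],"yaw":0},
    {"dp":[0,0,0],"yaw":0},
    {"dp":[0,0,0],"yaw":0},
    {"dp":[0,0,0],"yaw":0},
    {"dp":[0,0,0],"yaw":0},
    {"dp":[0,0,0],"yaw":0},
    {"dp":[0,0,0],"yaw":0},
    {"dp":[0,0,0],"yaw":0},
    {"dp":[0,0,0],"yaw":0}
  ],
  "grip": 1,
  "squeeze": 45
}}

```text
time_s: 4.55
tcp_pos: [0.502, -0.229, 0.0925]
eef_rot: [-180.0, 0.0, -26.6]
contact_force: [-0.0, -0.1, -0.4]
gripper_width: 0.0264
gripper_force: 0.0
```

Call:
{"method": "apply_moves", "body": {
  "targets": [
    {"dp":[0,0,0],"yaw":0},
    {"dp":[0,0,0],"yaw":0},
    {"dp":[0,0,0],"yaw":0},
    {"dp":[0,0,0],"yaw":0},
    {"dp":[0,0,0],"yaw":0}
  ]
}}

```text
time_s: 4.97
tcp_pos: [0.502, -0.229, 0.0925]
eef_rot: [-180.0, 0.0, -26.6]
contact_force: [0.1, 0.2, 0.1]
gripper_width: 0.0196
gripper_force: 45.0
```

Call:
{"method": "apply_moves", "body": {
  "targets": [
    {"dp":[0,0,0.003],"yaw":0},
    {"dp":[0,0,0.01],"yaw":0},
    {"dp":[0,0,0.02],"yaw":0},
    {"dp":[0,0,0.035],"yaw":0},
    {"dp":[0,0,0.055],"yaw":0},
    {"dp":[0,0,0.08],"yaw":0},
    {"dp":[0,0,0.105],"yaw":0},
    {"dp":[0,0,0.125],"yaw":0},
    {"dp":[0,0,0.138],"yaw":0},
    {"dp":[0,0,0.14],"yaw":0},
    {"dp":[0,0,0.14],"yaw":0},
    {"dp":[0,0,0.14],"yaw":0}
  ]
}}

```text
time_s: 5.97
tcp_pos: [0.5014, -0.2288, 0.232]
eef_rot: [-180.0, 0.0, -26.6]
contact_force: [0.0, 0.1, -2.4]
gripper_width: 0.0196
gripper_force: 45.0
```

Call:
{"method": "apply_moves", "body": {
  "targets": [
    {"dp":[0,0.01,0],"yaw":0},
    {"dp":[0.001,0.03,0],"yaw":1},
    {"dp":[0.003,0.06,0],"yaw":2},
    {"dp":[0.005,0.09,0],"yaw":4},
    {"dp":[0.008,0.12,0],"yaw":5},
    {"dp":[0.011,0.15,0],"yaw":6},
    {"dp":[0.014,0.18,0],"yaw":8},
    {"dp":[0.017,0.21,0],"yaw":9},
    {"dp":[0.02,0.24,0],"yaw":10},
    {"dp":[0.022,0.27,0],"yaw":11},
    {"dp":[0.024,0.3,0],"yaw":12},
    {"dp":[0.027,0.33,0],"yaw":13},
    {"dp":[0.03,0.36,0],"yaw":15},
    {"dp":[0.032,0.385,0],"yaw":16},
    {"dp":[0.033,0.4,0],"yaw":17},
    {"dp":[0.033,0.407,0],"yaw":17},
    {"dp":[0.033,0.407,0],"yaw":17},
    {"dp":[0.033,0.407,0],"yaw":17},
    {"dp":[0.033,0.407,0],"yaw":17}
  ]
}}

```text
time_s: 7.55
tcp_pos: [0.5346, 0.177, 0.2323]
eef_rot: [180.0, 0.0, -9.7]
contact_force: [0.5, -0.3, -2.1]
gripper_width: 0.0196
gripper_force: 45.0
```

Run:
```python
from h import *
s=get_state(); p=s['tcp_pos']; print(p,s['eef_rot'],s['contact_force'],s['moment'])
ims=[]
for n in('scene','side','wrist'):
    d=cap(n); pickle.dump(d,open(n+'3.pkl','wb'))
    q=proj(d,[p-[0,0,.085]])[0]; print(n,q)
    h=np.array([.535,.178,.102]); print(' hub',proj(d,[h])[0])
    x,y=(q if n!='wrist' else proj(d,[p+[0,0,.009]])[0]).astype(int); x=min(max(x,50),590);y=min(max(y,50),350)
    print(' crop',x-50,y-50); ims.append(cv2.resize(d['image'][y-50:y+50,x-50:x+50],(400,400) if n!='wrist' else (400,400),interpolation=2))
im=np.zeros((600,800,3),np.uint8); im[:400]=np.hstack(ims[:2]); im[400:,:200]=cv2.resize(ims[2],(200,200)); im[400:,200:520]=cv2.resize(d['image'],(320,200)); cv2.imwrite('pics/c3.png',im[:,:,::-1])
W=cloud(d)
k=(np.abs(W[...,0]-p[0])<.06)&(np.abs(W[...,1]-p[1])<.06)&(np.abs(W[...,2]-p[2]-.009)<.006)&(d['image'][...,0]>d['image'][...,2]*1.35)
if k.any():
    P=plane(d,np.argwhere(k)[:,::-1],p[2]+.009)[:,:2]; print(k.sum(),cv2.minAreaRect((P*1000).astype(np.float32)))
```

```text
[0.5346286  0.17699725 0.23226331] [ 1.79964306e+02  3.50335410e-02 -9.65734083e+00] [ 0.45965324 -0.29085017 -2.14092606] [-0.13663117  0.058271    0.04136729]
scene [360.4477329 162.6747228]
 hub [359.7311764  174.10687484]
 crop 310 112
side [270.17618534 160.12470616]
 hub [270.77997908 174.83026947]
 crop 220 110
wrist [319.75592512 213.83986345]
 hub [318.72387694 197.02626345]
 crop 269 229
3978 ((539.5691528320312, 176.00437927246094), (20.36217498779297, 74.73924255371094), 80.1219711303711)
```

View pics/c3.png

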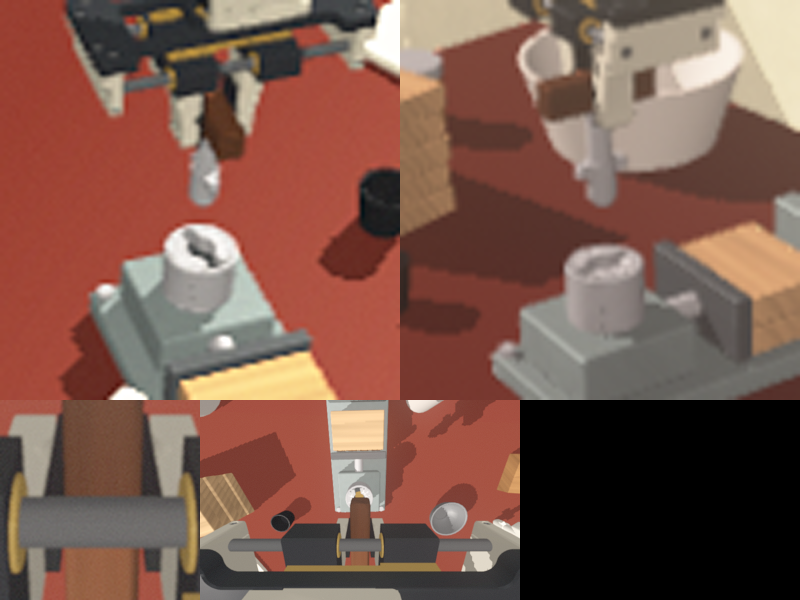

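The crops show the key hanging upright. The tip is within about 1 px of prediction in both views (scene (360.5,163), side (270,161)), and the hub is right below it at (360,174) and (271,175). Lowering the nose, with lugs about 12° off the slots.

Call:
{"method": "apply_moves", "body": {
  "targets": [
    {"dp":[0,0,-0.006],"yaw":0},
    {"dp":[0,0,-0.016],"yaw":0},
    {"dp":[0,0,-0.026],"yaw":0},
    {"dp":[0,0,-0.034],"yaw":0},
    {"dp":[0,0,-0.04],"yaw":0},
    {"dp":[0,0,-0.044],"yaw":0},
    {"dp":[0,0,-0.047],"yaw":0},
    {"dp":[0,0,-0.05],"yaw":0},
    {"dp":[0,0,-0.052],"yaw":0},
    {"dp":[0,0,-0.053],"yaw":0},
    {"dp":[0,0,-0.053],"yaw":0}
  ]
}}

```text
time_s: 8.62
tcp_pos: [0.535, 0.178, 0.1795]
eef_rot: [-180.0, -0.0, -9.6]
contact_force: [-0.5, 0.2, -2.6]
gripper_width: 0.0198
gripper_force: 45.0
```

Call:
{"method": "apply_moves", "body": {
  "targets": [
    {"dp":[0,0,-0.002],"yaw":0},
    {"dp":[0,0,-0.004],"yaw":0},
    {"dp":[0,0,-0.006],"yaw":0},
    {"dp":[0,0,-0.008],"yaw":0},
    {"dp":[0,0,-0.01],"yaw":0},
    {"dp":[0,0,-0.01],"yaw":0}
  ]
}}

```text
time_s: 9.12
tcp_pos: [0.5349, 0.178, 0.1691]
eef_rot: [180.0, 0.0, -9.6]
contact_force: [0.1, 0.4, -2.4]
gripper_width: 0.0198
gripper_force: 45.0
```

Call:
{"method": "apply_moves", "body": {
  "targets": [
    {"dp":[0,0,-0.001],"yaw":0},
    {"dp":[0,0,-0.002],"yaw":0},
    {"dp":[0,0,-0.003],"yaw":0},
    {"dp":[0,0,-0.004],"yaw":0},
    {"dp":[0,0,-0.004],"yaw":0}
  ]
}}

```text
time_s: 9.53
tcp_pos: [0.5349, 0.178, 0.1654]
eef_rot: [180.0, 0.0, -9.6]
contact_force: [-0.1, -0.9, -2.5]
gripper_width: 0.0199
gripper_force: 45.0
```

Call:
{"method": "apply_moves", "body": {
  "targets": [
    {"dp":[0,0,-0.001],"yaw":0},
    {"dp":[0,0,-0.002],"yaw":0},
    {"dp":[0,0,-0.002],"yaw":0},
    {"dp":[0,0,-0.002],"yaw":0}
  ]
}}

```text
time_s: 9.87
tcp_pos: [0.5352, 0.178, 0.1643]
eef_rot: [-180.0, -0.0, -9.6]
contact_force: [-2.4, -0.3, 4.4]
gripper_width: 0.0198
gripper_force: 45.0
```

The lugs rest on the hub face (about 7 N, tip 22 mm in). Now turning and feeling with a light downward push.

Call:
{"method": "apply_moves", "body": {
  "targets": [
    {"dp":[0,0,-0.001],"yaw":1},
    {"dp":[0,0,-0.001],"yaw":2},
    {"dp":[0,0,-0.001],"yaw":3},
    {"dp":[0,0,-0.001],"yaw":4},
    {"dp":[0,0,-0.001],"yaw":5},
    {"dp":[0,0,-0.001],"yaw":6},
    {"dp":[0,0,-0.001],"yaw":7}
  ]
}}

```text
time_s: 10.45
tcp_pos: [0.5351, 0.178, 0.1637]
eef_rot: [-180.0, -0.1, -2.5]
contact_force: [-3.0, -0.7, 8.3]
gripper_width: 0.02
gripper_force: 45.0
```

Call:
{"method": "apply_moves", "body": {
  "targets": [
    {"dp":[0,0,0],"yaw":1},
    {"dp":[0,0,0],"yaw":2},
    {"dp":[0,0,0],"yaw":3},
    {"dp":[0,0,0],"yaw":4},
    {"dp":[0,0,0],"yaw":5},
    {"dp":[0,0,0],"yaw":5}
  ]
}}

```text
time_s: 10.95
tcp_pos: [0.5349, 0.1781, 0.1622]
eef_rot: [-180.0, 0.0, 2.5]
contact_force: [-0.3, 1.5, -2.6]
gripper_width: 0.0198
gripper_force: 45.0
```

The lugs dropped in: the force fell to the key's weight alone. Pushing home.

Call:
{"method": "apply_moves", "body": {
  "targets": [
    {"dp":[0,0,-0.0015],"yaw":0},
    {"dp":[0,0,-0.003],"yaw":0},
    {"dp":[0,0,-0.0045],"yaw":0},
    {"dp":[0,0,-0.006],"yaw":0},
    {"dp":[0,0,-0.0075],"yaw":0},
    {"dp":[0,0,-0.009],"yaw":0},
    {"dp":[0,0,-0.01],"yaw":0},
    {"dp":[0,0,-0.01],"yaw":0},
    {"dp":[0,0,-0.01],"yaw":0}
  ]
}}

```text
time_s: 11.7
tcp_pos: [0.5352, 0.1781, 0.1528]
eef_rot: [-180.0, -0.0, 2.4]
contact_force: [-0.7, 0.8, 3.4]
gripper_width: 0.0196
gripper_force: 45.0
```

Call:
{"method": "apply_moves", "body": {
  "targets": [
    {"dp":[0,0,-0.001],"yaw":0},
    {"dp":[0,0,-0.002],"yaw":0},
    {"dp":[0,0,-0.003],"yaw":0},
    {"dp":[0,0,-0.003],"yaw":0},
    {"dp":[0,0,-0.003],"yaw":0}
  ]
}}

```text
time_s: 12.12
tcp_pos: [0.5354, 0.1781, 0.1505]
eef_rot: [-180.0, -0.1, 2.4]
contact_force: [-3.4, 1.3, 10.1]
gripper_width: 0.0196
gripper_force: 45.0
```

Call:
{"method": "apply_moves", "body": {
  "targets": [
    {"dp":[0,0,-0.001],"yaw":0},
    {"dp":[0,0,-0.002],"yaw":0},
    {"dp":[0,0,-0.003],"yaw":0},
    {"dp":[0,0,-0.003],"yaw":0},
    {"dp":[0,0,-0.003],"yaw":0}
  ]
}}

```text
time_s: 12.53
tcp_pos: [0.5358, 0.178, 0.1502]
eef_rot: [-180.0, -0.2, 2.5]
contact_force: [-9.9, -0.7, 31.2]
gripper_width: 0.0196
gripper_force: 45.0
```

Call:
{"method": "apply_moves", "body": {
  "targets": [
    {"dp":[0,0,0.001],"yaw":0},
    {"dp":[0,0,0.001],"yaw":0},
    {"dp":[0,0,0.001],"yaw":0},
    {"dp":[0,0,0.001],"yaw":0},
    {"dp":[0,0,0.001],"yaw":0},
    {"dp":[0,0,0.001],"yaw":0}
  ]
}}

```text
time_s: 13.03
tcp_pos: [0.5357, 0.178, 0.1503]
eef_rot: [-180.0, -0.1, 2.5]
contact_force: [-7.8, -0.7, 23.8]
gripper_width: 0.0198
gripper_force: 45.0
```

Run:
```python
from h import *
a=cap('side'); b=cap('scene'); s=get_state(); print(s['contact_force'],s['tcp_pos'],s['time_s'])
x=np.hstack([cv2.resize(a['image'][120:220,210:310],(400,400),interpolation=2),cv2.resize(b['image'][120:220,310:410],(400,400),interpolation=2)])
cv2.imwrite('pics/c4.png',x[:,:,::-1])
```

```text
[-7.53707161 -0.45694625 23.18436191] [0.53566899 0.17796344 0.15027894] 13.1333
```

View pics/c4.png

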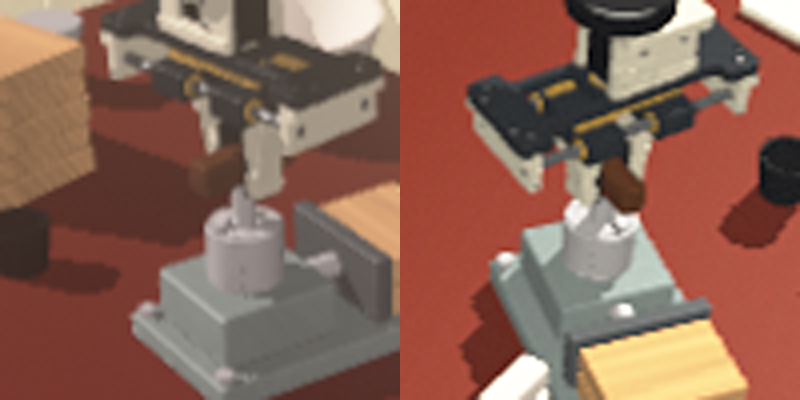

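The key's lugs are sunk in the hub, with only the shaft visible above the face (side crop (245,205)). The bar is still gripped, z has stalled at the home height, and the downward push is about 23 N. Handing in.

```bash
python3 -c "
from plant import r
print(r.close_job())"
```

```text
the job is handed in; nothing more can be done
None
```

The crank key is fully home in the hub, still gripped and held down with about 23 N; I handed the job in at about 13 s, and nothing else was moved.

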